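# Put the candles away and hasp the chest

### The arm

A 6-joint arm with a two-finger parallel gripper is mounted at the origin on the work surface. World frame = base frame: x ahead of the robot, y to its left, z up, the work surface at z = 0. Lengths are in m, angles in rad, forces in N, time in s.
With the tool pointing down it reaches from about 0.3 to 0.875 m from the base axis. Payload 6.4 kg.
Tool frame: the origin (TCP) lies at the very end of the fingers, on their centre line; the grasp point (between the pads) lies 19 mm behind it; z points along the fingers, y is the direction in which the jaws open and shut (so a half turn about z gives the same grasp; the last joint's range is limited). The gripper opens to 85 mm and grips with 20 to 120 N. Pads are 22 mm wide; open, the fingers measure 114 mm over their backs; the gripper's body (76 mm by 85 mm) begins 54 mm behind the grasp point. The pads swing forward as they close: fully open they stand 13 mm farther back than shut.
Start: joints at [-1.398, 0.181, 1.607, -0, 1.354, -0.206], TCP at [0.213, -0.534, 0.231] pointing down, gripper open.
Joint ranges: [-2.99, 2.99], [-0.89, 2.07], [0.3, 2.58], [-1.14, 4.28], [0, 2.63], [-3.12, 3.12]. Speed limits (rad/s): [2.57, 2.57, 3.01, 3.14, 3.14, 3.14].

### API

Orientations are given as a unit quaternion [x, y, z, w].
In Python, from bench import arm gives the robot as it stands.
- The arm moves only by the tool jog_arm, never from a script. Its argument "deltas" is a list of rows, each a list of 3 entries, a list of its own where there are three numbers: the shift along the world's x, y, z in m, then the turn, a rotation vector about the world's x, y, z in rad, then the closure in counts, from 0 (fully open) to 255 (shut). A call has 1 to 12 rows; each row shifts and turns the commanded pose from where the row before left it; what a row does not reach is not made up. A row lasts 1/10 s, in which the tool goes at most 50 mm and 8.59 degrees, less where a joint would pass 70% of its speed; a pose out of reach is approached as far as the arm can. A call with a gripper value outside its range is refused whole. The fingers move at their own pace and stop on an object; the grip force is fixed at half the most. Time passes only in rows, so rows that do not move let the fingers close. It gives the time, the measured TCP pose, the force and the opening at its end, in the units of the state.
- arm.observe(): the state, without advancing time (a new reading comes with each control period).
- arm.grab_frame(name): name is "scene" or "top" or "wrist"; returns (picture, depth): 384x512x3 uint8, red, green, blue; 384x512 float32, m along the optical axis (not along the pixel's ray), 0 where there is no reading.
- arm.camera_params(name): a dict with "K" (3x3 intrinsics, pixels), "T" (4x4, takes a point from camera to world coordinates); the wrist camera has in their place "tool_from_camera" (4x4, takes a point from camera to tool coordinates, whose origin is the TCP and whose axes are the flange's). Camera axes: x right, y up, looking along -z (the intrinsics and any distortion apply to the point x, -y, -z); pixel columns grow to the right and rows downward; lengths in m; the calibration is good to about 2 mm. A picture is of the moment at which its call begins: read the wrist's pose just before it. camera_params takes no time and is no camera call.
- arm.close_job(): hands the job in, once; it reports no verdict.
The state is a dict: "time": time; "joint_pos": joint angles; "joint_velocities": joint speeds; "tau": joint torques, N m; "tcp_pos": TCP position; "tool_rot": TCP orientation; "wrist_force": force on the tool from outside, world axes, zero at the start; "ft_torque": the same for the moment, N m; "finger_gap": finger opening in m.
Only numpy, scipy, OpenCV 4.12 (cv2) and the standard library are available. Lean on these libraries where they do the work, as an engineer would, in place of code of your own. Each camera call takes 0.05 s, during which the arm holds its last target. There are 200 camera calls.

### The job

Put the loose bundle of candles away in the open candle chest: lay it down (do not drop it) on the chest's floor, beside and parallel to the bundle already inside. Then shut the lid fully, and after that swing the steel hasp over the staple on the lid so that it lies flat. Leave the pillar candle, the candlestick and the carton where they stand.

Things in the scene. Friction and masses are not known exactly. Their poses are not given: they have to be found in the camera images.
- bundle: Loose bundle of four burgundy candles (two by two, each 21 mm thick) on the table: 170 mm long, 42 mm wide and high, 0.15 to 0.31 kg. Origin: centre of its underside; x along its length, z up. The 60 mm long, 43 mm wide paper band round its middle is the place to grip from above.
- bundle_mid (a point): The centre of the loose bundle, 21 mm above its underside.
- chest: Low wooden candle chest, fixed, 270 (x) by 240 (y) mm, 77 mm high. Origin: centre of its underside, z up. A fixed board, top at z = 77 mm, roofs its front (x -135 to -60 mm). Behind it is an open well: floor z = 10 mm, rim z = 65 mm, x -48 to 123 mm, y -108 to 108 mm, walls 12 mm, under a hinged lid.
- chest_space (a point): Centre of the free floor of the well, at chest x = 15 mm, y = 0, z = 10 mm. Free floor: chest x -48 to 79 mm; beyond it, at x 79 to 122 mm, a second, fixed bundle 42 mm high lies along y. The loose bundle fits beside it with its length along the chest's y.
- lid (a joint): Lid angle: 0 shut (top level with the front board's top), grows as it opens, 1.57 upright, at most 1.95. It turns about the chest's +y axis through lid_hinge. Wooden board 195 mm from hinge to edge, 240 mm wide, 12 mm thick, 0.35 kg. Stiff hinge (0.45 N m): it stays where it is left and needs up to 6 N near its free edge to move.
- lid_hinge (a point): Middle of the lid's hinge axis, at chest x = 135 mm, y = 0, z = 65 mm. The axis runs along the chest's y and lies in the plane of the lid's underside.
- lid_edge (a point): Middle of the lid's free edge, on the outer (upper) face, 195 mm from the hinge.
- staple (a point): Top of the staple, a 6 mm steel wire loop 22 mm long in the chest's x, standing 25 mm above the lid's outer face, 148 mm from the hinge, in the middle of the lid's width.
- hasp (a joint): Hasp angle: 0 flat over the staple (pointing to the chest's +x, the staple through its slot, its middle plane 6 mm above the lid), 1.57 upright, 2.95 folded back over the front board (pointing to -x). It turns about the chest's -y axis through hasp_hinge. Stiff hinge (0.1 N m): it stays where it is left and needs 1 to 3 N near its tip.
- hasp_hinge (a point): Middle of the hasp's hinge axis, on the front board at chest x = -70 mm, y = 0, z = 83 mm; the axis runs along the chest's y.
- hasp_tip (a point): Middle of the hasp's free end, 110 mm from its axis. The hasp is a steel leaf 40 mm wide (along the chest's y) and 4 mm thick, with a slot 34 by 14 mm from 40 to 74 mm off the axis; the last 36 mm are solid. Its two side edges can be pinched from above.
- pillar: Bystander: ivory pillar candle, 64 mm thick, 100 mm high, standing. Origin: centre of its underside.
- stick: Bystander: brass candlestick, foot 84 mm wide, 90 mm high, standing. Origin: centre of its underside.
- carton: Bystander: closed cardboard carton, 75 by 120 mm, 50 mm high. Origin: centre of its underside.
Mind the look-alikes: they are no part of the job. Of the things like the bundle, leave any that is blue; of the rest the smaller one is meant.

How it is judged:
By the outcome, as a careful person would: the job done as asked, in the order asked, and still so for the second after the job is handed in, with the robot touching nothing.
It also fails if it takes over 72 s, if anything falls off the work surface, if the arm or the gripper's body presses on something with over 40 N, if the wrist force passes 120 N, or if a joint passes its speed limit or range.

## Working session

There is one attempt and no reset: what is moved stays moved. The work goes in short steps, Python scripts to look and compute and a tool call to move; the robot and the scene stay as the last step left them, time stands still between calls to the robot, and variables do not carry over. Pictures are saved under pics/ and viewed, about 8 in all and at most 12, crops included, and the job is handed in when it is done.

Besides the shell and the picture viewer there is one more tool, called after "Call:" as name([rows], argument=value, ...), one row to a line, values as JSON. jog_arm: Moves the arm, as the interface text tells. Its arguments: {"type":"object","properties":{"deltas":{"type":"array","items":{"type":"array"}}},"required":["deltas"]}

```bash
mkdir -p pics && cat > h.py <<'E'
import numpy as np, cv2
from bench import arm
from scipy.spatial.transform import Rotation as R
def grab(n):
    s=arm.observe(); im,d=arm.grab_frame(n); p=arm.camera_params(n)
    if n=="wrist":
        T=np.eye(4); T[:3,:3]=R.from_quat(s["tool_rot"]).as_matrix(); T[:3,3]=s["tcp_pos"]; p["T"]=T@np.array(p["tool_from_camera"])
    return im,d,np.array(p["K"]),np.array(p["T"]),p
def cloud(d,K,T,dist=None):
    v,u=np.mgrid[:d.shape[0],:d.shape[1]].astype(float)
    if dist is None: a=(u-K[0,2])/K[0,0]; b=(v-K[1,2])/K[1,1]
    else:
        q=cv2.undistortPoints(np.stack([u.ravel(),v.ravel()],1)[:,None],K,np.array(dist))[:,0]; a=q[:,0].reshape(d.shape); b=q[:,1].reshape(d.shape)
    P=np.stack([a*d,-b*d,-d],-1)
    W=P@T[:3,:3].T+T[:3,3]; W[d==0]=np.nan
    return W
def save(n,im): cv2.imwrite("pics/"+n,im[...,::-1])
E
python3 - <<'E'
from h import *
print(arm.observe())
for n in("scene","top"):
    im,d,K,T,p=grab(n); save(n+"1.png",im); np.savez(n+"1.npz",im=im,d=d,K=K,T=T); print(n,p.keys(),K.tolist(),T.round(3).tolist(),{k:v for k,v in p.items() if k not in("K","T")})
    W=cloud(d,K,T); print(np.nanmin(W[...,2]),np.nanmedian(W[...,2]))
E
```

```text
{'time': 0.0, 'joint_pos': array([-1.39828267e+00,  1.81536029e-01,  1.60800288e+00,  1.69630895e-05,
        1.35380914e+00, -2.06249571e-01]), 'joint_velocities': array([ 5.11297564e-04,  6.65989520e-04,  3.02559047e-04,  7.49832704e-04,
       -4.21983240e-05,  1.36878981e-03]), 'tau': array([ 3.01652335e-04, -4.44881415e+01, -3.51326430e+01, -2.27512246e-04,
        9.16419842e-03, -8.80264395e-06]), 'tcp_pos': array([ 0.21257021, -0.53367138,  0.23038945]), 'tool_rot': array([ 9.82120802e-01,  1.88249729e-01,  2.30841799e-05, -8.77435719e-04]), 'wrist_force': array([0.47352086, 0.31073256, 0.91915163]), 'ft_torque': array([ 0.01294951, -0.0028335 , -0.0365781 ]), 'finger_gap': 0.0853865415044207}
scene dict_keys(['K', 'T']) [[404.80562688903365, 0.0, 245.79106610562488], [0.0, 404.80562688903365, 190.21425653761355], [0.0, 0.0, 1.0]] [[-0.804, -0.346, 0.483, 1.076], [0.594, -0.465, 0.657, 0.635], [-0.003, 0.815, 0.579, 0.781], [0.0, 0.0, 0.0, 1.0]] {}
-0.7687762689751075 -5.350267151960075e-05
top dict_keys(['K', 'T']) [[489.367209242686, 0.0, 260.98795352537513], [0.0, 489.367209242686, 197.24664393320867], [0.0, 0.0, 1.0]] [[0.005, 0.998, -0.059, 0.418], [-1.0, 0.005, -0.001, -0.139], [-0.001, 0.059, 0.998, 1.656], [0.0, 0.0, 0.0, 1.0]] {}
-0.7795619770233166 0.0007212741949325085
```

View pics/scene1.png

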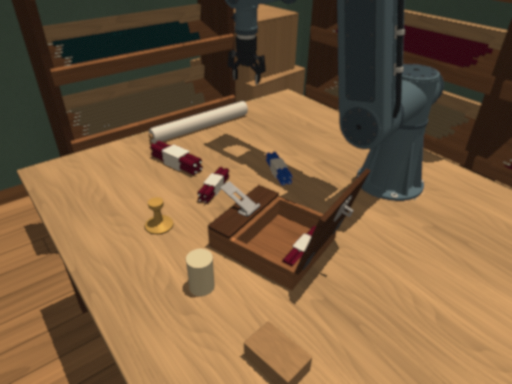

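View pics/top1.png

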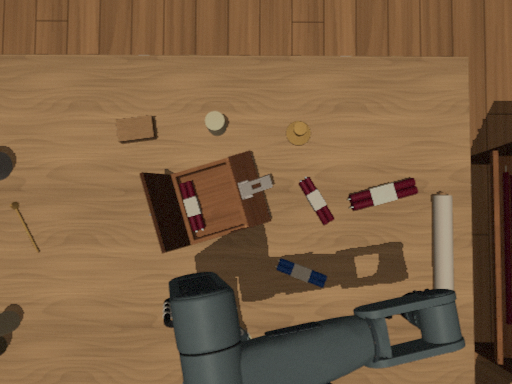

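The top view shows the candidates for the bundle: burgundy at (316,201), larger burgundy at (383,194), blue at (302,273), and the fixed one inside the chest at (192,205). The smaller burgundy at (316,201) is the one meant. The chest front board is on the right at (250,187), the hasp is folded back to (258,186), and the open lid is at (165,212). The pillar is at (215,121), the stick at (298,132) and the carton at (135,128).

```bash
python3 - <<'E'
from h import *
z=np.load("top1.npz"); im,d,K,T=[z[k] for k in("im","d","K","T")]
W=cloud(d,K,T); Z=W[...,2]
hsv=cv2.cvtColor(im,cv2.COLOR_RGB2HSV)
def rect(m,name):
    P=W[m]; P=P[np.isfinite(P[:,0])]
    r=cv2.minAreaRect(P[:,:2].astype(np.float32)); print(name,len(P),r,"zmed",np.median(P[:,2]).round(4), np.percentile(P[:,2],[2,98]).round(4)); print(cv2.boxPoints(r).round(4).tolist())
def roi(u0,v0,u1,v1):
    m=np.zeros(d.shape,bool); m[v0:v1,u0:u1]=True; return m
rect(roi(295,170,340,230)&(Z>.034)&(Z<.05),"bundle")
rect(roi(345,170,425,215)&(Z>.03)&(Z<.06),"big")
rect(roi(225,145,275,235)&(Z>.0715)&(Z<.0805),"front")
rect(roi(170,145,275,250)&(Z>.06)&(Z<.0805),"rim+front")
rect(roi(170,145,275,250)&(Z>.082)&(Z<.11)&(W[...,1]<0.06),"hasp")
rect(roi(180,175,210,240)&(Z>.045)&(Z<.056),"fixed bundle")
L=roi(135,165,200,255)&(Z>.09); rect(L,"lid")
P=W[L]; c=P.mean(0); u,s,vt=np.linalg.svd(P-c); print("lid plane n",vt[2],c,s)
rect(roi(200,105,230,140)&(Z>.09),"pillar"); rect(roi(280,115,315,150)&(Z>.08),"stick"); rect(roi(110,110,160,145)&(Z>.045),"carton")
b=cv2.resize(im[150:260,130:340],None,fx=3.6,fy=3.6,interpolation=cv2.INTER_CUBIC); save("crop1.png",b)
E
```

```text
bundle 583 ((0.5050116777420044, -0.31829360127449036), (0.16779345273971558, 0.04419100284576416), 32.60451889038086) zmed 0.0423 [0.0352 0.0489]
[[0.42239999771118164, -0.3449000120162964], [0.44620001316070557, -0.382099986076355], [0.5875999927520752, -0.29170000553131104], [0.5637999773025513, -0.25450000166893005]]
big 937 ((0.5256892442703247, -0.5363709330558777), (0.05710989236831665, 0.22512458264827728), 15.608887672424316) zmed 0.0549 [0.0432 0.0598]
[[0.46790000796318054, -0.43560001254081726], [0.5285000205039978, -0.6524999737739563], [0.5835000276565552, -0.6370999813079834], [0.5228999853134155, -0.4203000068664551]]
front 1078 ((0.5334844589233398, -0.07657681405544281), (0.23974712193012238, 0.11760830134153366), 17.061002731323242) zmed 0.077 [0.0721 0.0804]
[[0.4016000032424927, -0.05550000071525574], [0.4361000061035156, -0.1679999977350235], [0.6653000116348267, -0.09759999811649323], [0.6308000087738037, 0.014800000004470348]]
rim+front 2131 ((0.5106629729270935, -0.0010150223970413208), (0.24028435349464417, 0.27931836247444153), 16.957111358642578) zmed 0.07
[... 1538 characters left out ...]
.005900000222027302], [0.7782999873161316, 0.05400000140070915]]
stick 150 ((0.735205888748169, -0.26023536920547485), (0.04209805279970169, 0.04179742932319641), 32.105613708496094) zmed 0.0905 [0.0847 0.0976]
[[0.7063000202178955, -0.25369998812675476], [0.7285000085830688, -0.2890999913215637], [0.7641000151634216, -0.2667999863624573], [0.7419000267982483, -0.2312999963760376]]
carton 783 ((0.7407391667366028, 0.2855973243713379), (0.07624955475330353, 0.1219278872013092), 7.445695877075195) zmed 0.0509 [0.0454 0.0582]
[[0.6949999928474426, 0.3411000072956085], [0.7107999920845032, 0.22020000219345093], [0.7864000201225281, 0.23010000586509705], [0.7706000208854675, 0.35100001096725464]]
```

View pics/crop1.png

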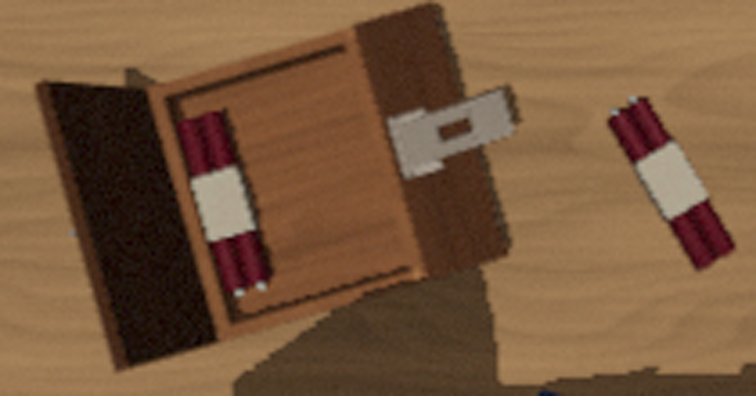

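The crop confirms the target: a burgundy four-candle bundle with a paper band at crop (672,180). It measures 168x44x42 mm, its centre is (0.505,-0.318) and its axis is at 32.6°. The chest origin is about (0.5118,-0.0045), with its x axis at 106.95° and the lid at about 1.84 rad. I'm moving above the bundle.

Call:
jog_arm([
  [[0.0325,0.024,0],[0,0,0.02],0],
  [[0.0325,0.024,0],[0,0,0.02],0],
  [[0.0325,0.024,0],[0,0,0.02],0],
  [[0.0325,0.024,0],[0,0,0.02],0],
  [[0.0325,0.024,0],[0,0,0.02],0],
  [[0.0325,0.024,0],[0,0,0.02],0],
  [[0.0325,0.024,0],[0,0,0.02],0],
  [[0.0325,0.024,0],[0,0,0.02],0],
  [[0.0325,0.024,0],[0,0,0.03],0],
  [[0,0,0],[0,0,0],0],
  [[0,0,0],[0,0,0],0],
])

```text
time: 1.2
tcp_pos: [0.5054, -0.3173, 0.2307]
tool_rot: [0.96, 0.282, -0.0, -0.0]
wrist_force: [0.2, -0.6, 0.1]
finger_gap: 0.0852
```

```bash
python3 - <<'E'
from h import *
im,d,K,T,p=grab("wrist"); save("w1.png",im); print({k:v for k,v in p.items() if k not in("K","T","tool_from_camera")},np.array(p["tool_from_camera"]).round(3).tolist())
W=cloud(d,K,T,p.get("dist",p.get("distortion"))); Z=W[...,2]
m=(Z>.033)&(Z<.055)&(abs(W[...,0]-.505)<.13)&(abs(W[...,1]+.318)<.13)
n,l,s,c=cv2.connectedComponentsWithStats(m.astype(np.uint8)); print(s,c)
P=W[l==1+np.argmax(s[1:,4])]; print(cv2.minAreaRect(P[:,:2].astype(np.float32)),np.median(P[:,2]),np.nanmedian(Z))
o=arm.observe(); print(o["tcp_pos"],R.from_quat(o["tool_rot"]).as_matrix().round(4).tolist(),o["wrist_force"])
E
```

```text
{} [[-0.0, 0.953, 0.304, 0.078], [1.0, 0.001, -0.001, -0.0], [-0.001, 0.304, -0.953, -0.144], [0.0, 0.0, 0.0, 1.0]]
[[     0      0    512    384 190687]
 [   239     82     42    151   5414]
 [   327    201     38     44    507]] [[255.17906307 192.40292731]
 [258.55744366 157.12486147]
 [343.5581854  218.97633136]]
((0.5079279541969299, -0.31968775391578674), (0.16912832856178284, 0.043027546256780624), 31.183603286743164) 0.04346008690728609 0.0022784618604355378
[ 0.50477501 -0.31812338  0.23074694] [[0.8423, 0.539, -0.0011], [0.539, -0.8423, 0.0004], [-0.0007, -0.0009, -1.0]] [-0.66495381 -1.08114709  0.8159951 ]
```

View pics/w1.png

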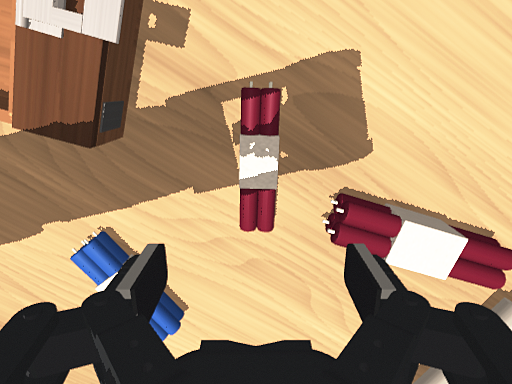

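The wrist view shows the banded burgundy bundle, centred at (259,157) and almost aligned with the fingers. The big one at (420,240) and the blue one at (125,285) are clear of the jaws. The refined centre is (0.507,-0.319) at 31.5°, so I'm descending and gripping.

Call:
jog_arm([
  [[0.002,-0.001,-0.03],[0,0,-0.02],0],
  [[0,0,-0.045],[0,0,0],0],
  [[0,0,-0.045],[0,0,0],0],
  [[0,0,-0.04],[0,0,0],0],
  [[0,0,-0.03],[0,0,0],0],
  [[0,0,-0.02],[0,0,0],0],
  [[0,0,-0.01],[0,0,0],0],
  [[0,0,-0.006],[0,0,0],0],
  [[0,0,0],[0,0,0],0],
  [[0,0,0],[0,0,0],0],
])

```text
time: 2.25
tcp_pos: [0.5077, -0.3202, 0.0065]
tool_rot: [0.963, 0.271, 0.0, 0.001]
wrist_force: [-0.2, 0.1, -0.1]
finger_gap: 0.0852
```

Call:
jog_arm([
  [[0,0,0],[0,0,0],60],
  [[0,0,0],[0,0,0],90],
  [[0,0,0],[0,0,0],120],
  [[0,0,0],[0,0,0],160],
  [[0,0,0],[0,0,0],255],
  [[0,0,0],[0,0,0],255],
  [[0,0,0],[0,0,0],255],
  [[0,0,0],[0,0,0],255],
  [[0,0,0],[0,0,0],255],
  [[0,0,0],[0,0,0],255],
])

```text
time: 3.25
tcp_pos: [0.5077, -0.3197, 0.0061]
tool_rot: [0.963, 0.271, 0.0, 0.001]
wrist_force: [0.2, 0.2, 6.2]
finger_gap: 0.0425
```

Call:
jog_arm([
  [[0,0,0.01],[0,0,0],255],
  [[0,0,0.025],[0,0,0],255],
  [[0,0,0.04],[0,0,0],255],
  [[0,0,0.04],[0,0,0],255],
  [[0,0,0.04],[0,0,0],255],
  [[0,0,0.02],[0,0,0],255],
  [[0,0,0],[0,0,0],255],
])

```text
time: 3.95
tcp_pos: [0.5086, -0.3205, 0.1843]
tool_rot: [0.963, 0.271, 0.002, 0.003]
wrist_force: [-0.1, -0.4, -2.3]
finger_gap: 0.0423
```

Call:
jog_arm([
  [[0,0.02,0],[0,0,-0.02],255],
  [[0,0.035,0],[0,0,-0.03],255],
  [[0,0.04,0],[0,0,-0.035],255],
  [[0,0.04,0],[0,0,-0.035],255],
  [[0,0.04,0],[0,0,-0.035],255],
  [[0,0.04,0],[0,0,-0.035],255],
  [[0,0.04,0],[0,0,-0.035],255],
  [[0,0.035,0],[0,0,-0.028],255],
  [[0,0.025,0],[0,0,0],255],
  [[0,0.015,0],[0,0,0],255],
  [[0,0,0],[0,0,0],255],
  [[0,0,0],[0,0,0],255],
])

```text
time: 5.15
tcp_pos: [0.5067, 0.0104, 0.1794]
tool_rot: [0.989, 0.148, -0.001, 0.0]
wrist_force: [-0.0, -0.8, -3.1]
finger_gap: 0.0425
```

```bash
python3 - <<'E'
from h import *
im,d,K,T,p=grab("wrist"); save("w2.png",im); np.savez("w2.npz",im=im,d=d,K=K,T=T)
W=cloud(d,K,T); Z=W[...,2]
a=np.radians(106.95); X=np.array([np.cos(a),np.sin(a)]); Y=np.array([-X[1],X[0]]); o=np.array([.5115,-.004])
q=W[...,:2]-o; cx=q@X; cy=q@Y
print("seen",np.nanpercentile(cx,[1,99]),np.nanpercentile(cy,[1,99]))
def edge(m,f,n): 
    v=f[m&np.isfinite(f)]; print(n,len(v),np.percentile(v,[1,3,10,50,90,97,99]).round(4) if len(v)>20 else "")
edge((abs(cx-.1)<.04)&(Z>.045)&(Z<.057)&(abs(cy)<.07),cx,"fixed x")
edge((cx<-.055)&(cx>-.15)&(abs(cy)>.05)&(Z>.07)&(Z<.082),cx,"board x")
edge((cx<-.05)&(cx>-.15)&(Z>.07)&(Z<.082),cy,"board y")
edge((abs(cx-.01)<.05)&(Z>.058)&(Z<.07),cy,"rim y")
edge((abs(cx-.01)<.03)&(abs(cy)<.1)&(Z<.02),Z,"floor z")
s=arm.observe(); t=s["tcp_pos"]; print(t,"tcp chest",(t[:2]-o)@X,(t[:2]-o)@Y,s["wrist_force"],s["finger_gap"]); M=R.from_quat(s["tool_rot"]).as_matrix(); print("yaw",np.degrees(np.arctan2(M[1,0],M[0,0])))
E
```

```text
seen [-0.28316443  0.17099405] [-0.1530067   0.24900766]
fixed x 7290 [0.0777 0.0786 0.0813 0.1005 0.1188 0.1217 0.122 ]
board x 13753 [-0.135  -0.1336 -0.1285 -0.0976 -0.067  -0.0615 -0.0612]
board y 20292 [-0.1192 -0.1167 -0.1076 -0.05    0.0686  0.087   0.0942]
rim y 2381 [-0.1201 -0.1199 -0.1192 -0.114  -0.109  -0.1086 -0.1085]
floor z 1080 [0.0097 0.0101 0.0106 0.0116 0.0125 0.0129 0.0132]
[0.50690329 0.00995197 0.17963775] tcp chest 0.014685999367168209 0.00032951084896763993 [ 0.25965092  0.02931554 -1.8773475 ] 0.042160179345692134
yaw 16.92184632634542
```

View pics/w2.png

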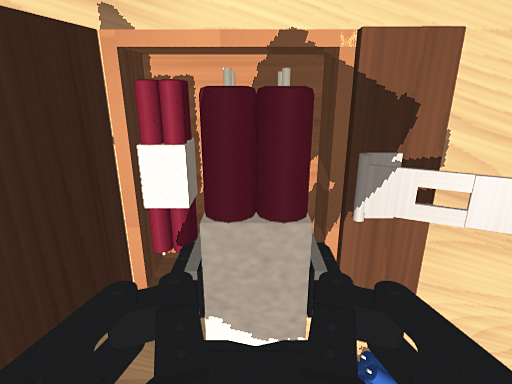

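The wrist view shows the held bundle at (257,150), parallel to the fixed one at (168,165). The hasp is folded back at (435,190), and the chest edges fit the model within 1 mm. I'm lowering now.

Call:
jog_arm([
  [[0,0,-0.02],[0,0,0],255],
  [[0,0,-0.035],[0,0,0],255],
  [[0,0,-0.035],[0,0,0],255],
  [[0,0,-0.03],[0,0,0],255],
  [[0,0,-0.02],[0,0,0],255],
  [[0,0,-0.012],[0,0,0],255],
  [[0,0,-0.006],[0,0,0],255],
  [[0,0,-0.002],[0,0,0],255],
  [[0,0,0],[0,0,0],255],
  [[0,0,0],[0,0,0],255],
])

```text
time: 6.2
tcp_pos: [0.5081, 0.0105, 0.0213]
tool_rot: [0.989, 0.147, 0.001, 0.0]
wrist_force: [-0.8, -0.3, -2.2]
finger_gap: 0.0421
```

Call:
jog_arm([
  [[0,0,-0.001],[0,0,0],255],
  [[0,0,-0.001],[0,0,0],255],
  [[0,0,0],[0,0,0],255],
  [[0,0,0],[0,0,0],255],
])

```text
time: 6.6
tcp_pos: [0.5072, 0.0108, 0.0184]
tool_rot: [0.989, 0.147, 0.0, 0.0]
wrist_force: [-0.3, -0.3, -3.1]
finger_gap: 0.0421
```

Call:
jog_arm([
  [[0,0,-0.001],[0,0,0],255],
  [[0,0,0],[0,0,0],255],
  [[0,0,-0.0005],[0,0,0],255],
  [[0,0,0],[0,0,0],255],
  [[0,0,0],[0,0,0],255],
])

```text
time: 7.1
tcp_pos: [0.5072, 0.0107, 0.0168]
tool_rot: [0.989, 0.147, -0.0, -0.0]
wrist_force: [-0.8, -1.0, -2.8]
finger_gap: 0.0423
```

Call:
jog_arm([
  [[0,0,-0.0005],[0,0,0],255],
  [[0,0,0],[0,0,0],255],
  [[0,0,0],[0,0,0],255],
])

```text
time: 7.4
tcp_pos: [0.5071, 0.0108, 0.0163]
tool_rot: [0.989, 0.147, -0.0, -0.0]
wrist_force: [-0.8, -0.6, -3.1]
finger_gap: 0.0419
```

Call:
jog_arm([
  [[0,0,-0.0005],[0,0,0],255],
  [[0,0,0],[0,0,0],255],
  [[0,0,0],[0,0,0],255],
])

```text
time: 7.7
tcp_pos: [0.5072, 0.0107, 0.0161]
tool_rot: [0.989, 0.147, 0.0, 0.0]
wrist_force: [-1.9, -0.2, 2.5]
finger_gap: 0.0423
```

Contact is clear, since the force flipped from -3 to +2.5 N. I'm releasing.

Call:
jog_arm([
  [[0,0,0],[0,0,0],110],
  [[0,0,0],[0,0,0],90],
  [[0,0,0],[0,0,0],70],
  [[0,0,0],[0,0,0],50],
  [[0,0,0],[0,0,0],50],
  [[0,0,0],[0,0,0],50],
  [[0,0,0],[0,0,0],50],
])

```text
time: 8.4
tcp_pos: [0.5071, 0.0108, 0.0158]
tool_rot: [0.989, 0.147, -0.0, -0.0]
wrist_force: [-0.3, -0.1, 1.0]
finger_gap: 0.0685
```

Call:
jog_arm([
  [[0,0,0.005],[0,0,0],50],
  [[0,0,0.01],[0,0,0],50],
  [[0,0,0.03],[0,0,0],50],
  [[0,0,0.045],[0,0,0],50],
  [[0,0,0.045],[0,0,0],50],
  [[0,0,0.045],[0,0,0],50],
  [[0,0,0.045],[0,0,0],50],
  [[0,0,0.045],[0,0,0],50],
  [[0,0,0.02],[0,0,0],50],
  [[0,0,0],[0,0,0],50],
  [[0,0,0],[0,0,0],50],
])

```text
time: 9.5
tcp_pos: [0.507, 0.0108, 0.3062]
tool_rot: [0.989, 0.147, 0.0, 0.0]
wrist_force: [-0.2, 0.4, -0.8]
finger_gap: 0.0689
```

```bash
cat >> h.py <<'E'
A=np.radians(106.95); X=np.array([np.cos(A),np.sin(A)]); Y=np.array([-X[1],X[0]]); O=np.array([.5115,-.004])
def chest(W): q=W[...,:2]-O; return q@X,q@Y,W[...,2]
def world(x,y): return O+x*X+y*Y
E
python3 - <<'E'
from h import *
im,d,K,T,p=grab("wrist"); save("w3.png",im)
cx,cy,Z=chest(cloud(d,K,T))
m=(cx>-.045)&(cx<.07)&(abs(cy)<.1)&(Z>.033)&(Z<.08)
P=np.stack([cx[m],cy[m]],1).astype(np.float32); print(m.sum(),cv2.minAreaRect(P),np.percentile(Z[m],[2,50,98]),np.percentile(P,[1,99],axis=0))
im,d,K,T,p=grab("top"); cx,cy,Z=chest(cloud(d,K,T)); m=(cx>.1)&(cx<.3)&(abs(cy)<.11)&(Z>.1)
P=np.stack([cx[m],Z[m]],1); v=np.linalg.svd(P-P.mean(0))[2][0]; print("lid dir",v,P.mean(0),m.sum(), P.max(0))
m2=m&(Z>np.percentile(Z[m],95)); print(cx[m2].mean(),Z[m2].mean())
print(arm.observe()["tcp_pos"])
E
```

```text
3906 ((0.014998991042375565, -0.00023075193166732788), (0.043029893189668655, 0.1686156541109085), 0.4005275368690491) [0.04537321 0.05341845 0.05579307] [[-0.00564071 -0.07849057]
 [ 0.03541111  0.08165754]]
lid dir [ 0.09608211 -0.99537341] [0.15096268 0.34227977] 1599 [0.21007482 0.6830477 ]
0.12528387760457335 0.6802911161619455
[0.50622303 0.01092113 0.30430612]
```

The bundle lies flat at chest (15,0) mm, its top is at 53 mm, and it is parallel within 0.4°. Next I'm going behind the lid with closed fingers, clear of the staple at chest y=+55 mm.

Call:
jog_arm([
  [[0,0,0.01],[0,0,0],255],
  [[-0.012,0.02,0],[0,0,0],255],
  [[-0.019,0.032,0],[0,0,0],255],
  [[-0.019,0.032,0],[0,0,0],255],
  [[-0.019,0.032,0],[0,0,0],255],
  [[-0.019,0.032,0],[0,0,0],255],
  [[-0.019,0.032,0],[0,0,0],255],
  [[-0.009,0.014,0],[0,0,0],255],
  [[0,0,0],[0,0,0],255],
  [[0,0,0],[0,0,0],255],
])

```text
time: 10.6
tcp_pos: [0.3911, 0.2047, 0.3156]
tool_rot: [0.989, 0.148, -0.0, 0.0]
wrist_force: [0.3, 0.4, 1.0]
finger_gap: -0.0005
```

Call:
jog_arm([
  [[0,0,-0.03],[0,0,0],255],
  [[0,0,-0.035],[0,0,0],255],
  [[0,0,-0.025],[0,0,0],255],
  [[0,0,0],[0,0,0],255],
])

```text
time: 11.0
tcp_pos: [0.3892, 0.2031, 0.2221]
tool_rot: [0.989, 0.146, -0.004, 0.0]
wrist_force: [-0.2, -0.7, -0.6]
finger_gap: 0.0002
```

```bash
cat > st.py <<'E'
from h import *
s=arm.observe(); t=s["tcp_pos"]; print("t",s["time"],"chest",np.round([(t[:2]-O)@X,(t[:2]-O)@Y,t[2]],4),"F",s["wrist_force"].round(1),"q",s["joint_pos"].round(2))
E
python3 st.py; python3 - <<'E'
from h import *
im,d,K,T,p=grab("scene"); save("s2.png",im)
cx,cy,Z=chest(cloud(d,K,T)); m=(cx>.1)&(cx<.23)&(cy>-.11)&(cy<0)&(Z>.09)&(Z<.27)
P=np.stack([cx[m],Z[m]],1); v=np.linalg.svd(P-P.mean(0),full_matrices=False)[2][0]; print(v,P.mean(0),m.sum(),np.percentile(P,[1,99],axis=0))
E
```

```text
t 11.0 chest [0.2338 0.0566 0.2221] F [-0.2 -0.7 -0.6] q [ 0.21 -0.12  1.94 -0.    1.33  1.49]
[-0.21647416 -0.97628835] [0.18019683 0.19875469] 704 [[0.15425862 0.09384755]
 [0.20437543 0.25404592]]
```

View pics/s2.png

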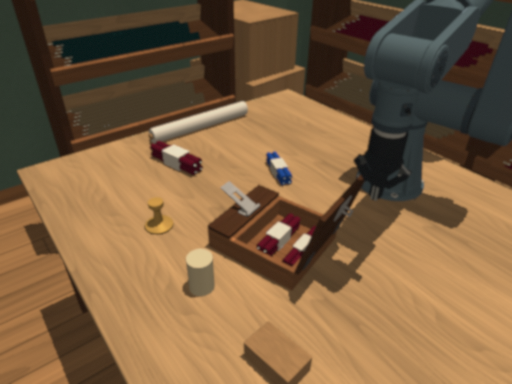

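The bundle sits in the well at (280,235) beside the fixed one at (302,247). The gripper is behind the lid at (385,170), with the hasp folded back at (238,197). Now I'm working out the closing arc.

```bash
python3 - <<'E'
from h import *
s=arm.observe(); t=s["tcp_pos"]; cur=np.array([(t[:2]-O)@X,t[2]])
th=np.r_[1.84,np.arange(1.75,0.05,-.1),0.05]; 
for a in th:
    h=.015*min(1,a/0.8); p=np.array([.135-.175*np.cos(a)+.012*np.sin(a)+h,.065+.175*np.sin(a)+.012*np.cos(a)])
    d=p-cur; print(round(a,2),p.round(4),"dw",(d[0]*X).round(4),d[1].round(4)); cur=p
E
```

```text
1.84 [0.2081 0.2305] dw [ 0.0075 -0.0246] 0.006
1.75 [0.193  0.2351] dw [ 0.0044 -0.0145] 0.0046
1.65 [0.1758 0.2385] dw [ 0.005  -0.0164] 0.0034
1.55 [0.1584 0.2402] dw [ 0.0051 -0.0167] 0.0017
1.45 [0.1408 0.2402] dw [ 0.0051 -0.0168] -0.0
1.35 [0.1234 0.2384] dw [ 0.0051 -0.0167] -0.0018
1.25 [0.1062 0.2349] dw [ 0.005  -0.0164] -0.0035
1.15 [0.0895 0.2296] dw [ 0.0049 -0.016 ] -0.0052
1.05 [0.0733 0.2228] dw [ 0.0047 -0.0154] -0.0069
0.95 [0.058  0.2143] dw [ 0.0045 -0.0147] -0.0084
0.85 [0.0435 0.2044] dw [ 0.0042 -0.0138] -0.0099
0.75 [0.0292 0.1931] dw [ 0.0042 -0.0137] -0.0113
0.65 [0.0151 0.1805] dw [ 0.0041 -0.0135] -0.0126
0.55 [0.0024 0.1667] dw [ 0.0037 -0.0122] -0.0138
0.45 [-0.0089  0.1519] dw [ 0.0033 -0.0108] -0.0148
0.35 [-0.0187  0.1363] dw [ 0.0029 -0.0094] -0.0156
0.25 [-0.0269  0.1199] dw [ 0.0024 -0.0078] -0.0164
0.15 [-0.0334  0.103 ] dw [ 0.0019 -0.0062] -0.0169
0.05 [-0.0382  0.0857] dw [ 0.0014 -0.0046] -0.0173
```

Call:
jog_arm([
  [[0.004,-0.012,0.003],[0,0,0],255],
  [[0.0035,-0.0125,0.003],[0,0,0],255],
  [[0.0044,-0.0145,0.0046],[0,0,0],255],
  [[0.005,-0.0164,0.0034],[0,0,0],255],
  [[0.0051,-0.0167,0.0017],[0,0,0],255],
  [[0.0051,-0.0168,0],[0,0,0],255],
  [[0.0051,-0.0167,-0.0018],[0,0,0],255],
])

```text
time: 11.75
tcp_pos: [0.425, 0.0978, 0.2425]
tool_rot: [0.989, 0.147, 0.002, 0.0]
wrist_force: [-0.0, 0.9, 0.7]
finger_gap: 0.0002
```

```bash
python3 st.py; python3 - <<'E'
from h import *
im,d,K,T,p=grab("scene")
cx,cy,Z=chest(cloud(d,K,T)); m=(cx>.0)&(cx<.23)&(cy>-.11)&(cy<0)&(Z>.09)&(Z<.265)
P=np.stack([cx[m],Z[m]],1); print(m.sum(),np.percentile(P,[1,50,99],axis=0).round(3)); i=Z>np.percentile(Z[m],97); i&=m; print(cx[i].mean(),Z[i].mean())
E
```

```text
t 11.75 chest [0.1226 0.0531 0.2425] F [-0.   0.9  0.7] q [-0.05 -0.16  1.93  0.    1.37  1.23]
1764 [[0.099 0.092]
 [0.123 0.19 ]
 [0.142 0.258]]
0.10584521171125115 0.25826204618641707
```

Call:
jog_arm([
  [[0.005,-0.0164,-0.0035],[0,0,0],255],
  [[0.0049,-0.016,-0.0052],[0,0,0],255],
  [[0.0047,-0.0154,-0.0069],[0,0,0],255],
  [[0.0045,-0.0147,-0.0084],[0,0,0],255],
  [[0.0042,-0.0138,-0.0099],[0,0,0],255],
  [[0.0042,-0.0137,-0.0113],[0,0,0],255],
  [[0.0041,-0.0135,-0.0126],[0,0,0],255],
  [[0.0037,-0.0122,-0.0138],[0,0,0],255],
])

```text
time: 12.6
tcp_pos: [0.4592, -0.0176, 0.1674]
tool_rot: [0.989, 0.147, 0.0, -0.0]
wrist_force: [0.4, 1.0, -0.2]
finger_gap: 0.0002
```

```bash
python3 st.py
```

```text
t 12.6 chest [0.0022 0.054  0.1674] F [ 0.4  1.  -0.2] q [-0.3  -0.01  1.95  0.    1.2   0.98]
```

Call:
jog_arm([
  [[0.0033,-0.0108,-0.0148],[0,0,0],255],
  [[0.0029,-0.0094,-0.0156],[0,0,0],255],
  [[0.0024,-0.0078,-0.0164],[0,0,0],255],
  [[0.0019,-0.0062,-0.0169],[0,0,0],255],
  [[0.001,-0.004,-0.01],[0,0,0],255],
  [[0,0,-0.005],[0,0,0],255],
  [[0,0,-0.003],[0,0,0],255],
])

```text
time: 13.3
tcp_pos: [0.4699, -0.0549, 0.0859]
tool_rot: [0.989, 0.147, -0.0, -0.0]
wrist_force: [-0.5, -1.0, 0.6]
finger_gap: -0.0001
```

```bash
python3 st.py; python3 - <<'E'
from h import *
im,d,K,T,p=grab("scene")
cx,cy,Z=chest(cloud(d,K,T))
for x in(.12,.08,.04,.0,-.04,-.055,-.08):
    i=(abs(cx-x)<.006)&(abs(cy+.08)<.03)&(Z>.03); print(x,i.sum(),np.median(Z[i]).round(4) if i.sum() else '')
E
```

```text
t 13.3 chest [-0.0366  0.0546  0.0859] F [-0.5 -1.   0.6] q [-0.37  0.15  1.97 -0.    1.02  0.91]
0.12 84 0.0781
0.08 82 0.079
0.04 78 0.0811
0.0 68 0.0833
-0.04 71 0.0849
-0.055 58 0.0857
-0.08 59 0.0763
```

Call:
jog_arm([
  [[0,0,-0.002],[0,0,0],255],
  [[0,0,-0.002],[0,0,0],255],
  [[0,0,-0.002],[0,0,0],255],
  [[0,0,-0.0015],[0,0,0],255],
  [[0,0,-0.001],[0,0,0],255],
  [[0,0,0],[0,0,0],255],
  [[0,0,0],[0,0,0],255],
])

```text
time: 14.05
tcp_pos: [0.47, -0.0546, 0.0778]
tool_rot: [0.989, 0.147, -0.0, -0.0]
wrist_force: [0.2, 0.4, 0.4]
finger_gap: -0.0004
```

Call:
jog_arm([
  [[0,0,-0.0005],[0,0,0],255],
  [[0,0,-0.0005],[0,0,0],255],
  [[0,0,0],[0,0,0],255],
])

```text
time: 14.35
tcp_pos: [0.4701, -0.0547, 0.077]
tool_rot: [0.989, 0.147, -0.0, -0.0]
wrist_force: [-1.3, 0.3, 4.0]
finger_gap: -0.0
```

Call:
jog_arm([
  [[0,0,-0.0005],[0,0,0],255],
  [[0,0,-0.0005],[0,0,0],255],
  [[0,0,0],[0,0,0],255],
  [[0,0,0],[0,0,0],255],
])

```text
time: 14.75
tcp_pos: [0.4701, -0.0548, 0.0769]
tool_rot: [0.989, 0.147, -0.0, -0.0]
wrist_force: [-5.4, 0.6, 13.6]
finger_gap: -0.0002
```

Call:
jog_arm([
  [[0,0,-0.0005],[0,0,0],255],
  [[0,0,0],[0,0,0],255],
  [[0,0,0],[0,0,0],255],
])

```text
time: 15.05
tcp_pos: [0.4702, -0.0548, 0.0769]
tool_rot: [0.989, 0.148, -0.0, 0.0]
wrist_force: [-7.8, 2.6, 18.7]
finger_gap: 0.0001
```

The lid is on its stop, with the tip at 76.9 mm and 18 N of press. I'm lifting, and using the stored wrist depth to pin down the hasp.

Call:
jog_arm([
  [[0,0,0.015],[0,0,0],255],
  [[0,0,0.035],[0,0,0.05],0],
  [[0,0,0.045],[0,0,0.12],0],
  [[0,0,0.045],[0,0,0.145],0],
  [[0.01,-0.012,0.015],[0,0,0.145],0],
  [[0.016,-0.019,0],[0,0,0.145],0],
  [[0.016,-0.019,0],[0,0,0.145],0],
  [[0.016,-0.019,0],[0,0,0.145],0],
  [[0.016,-0.019,0],[0,0,0.145],0],
  [[0.01,-0.012,0],[0,0,0.145],0],
  [[0.005,-0.005,0],[0,0,0.145],0],
  [[0,0,0],[0,0,0.145],0],
])

```text
time: 16.25
tcp_pos: [0.5596, -0.1607, 0.2298]
tool_rot: [0.631, 0.776, -0.0, -0.0]
wrist_force: [-0.2, 0.1, 0.3]
finger_gap: 0.085
```

Call:
jog_arm([
  [[0,0,0],[0,0,0.096],0],
  [[0,0,0],[0,0,0],0],
  [[0,0,0],[0,0,0],0],
])

```text
time: 16.55
tcp_pos: [0.5591, -0.1597, 0.2301]
tool_rot: [0.596, 0.803, -0.0, -0.0]
wrist_force: [0.5, 0.1, -0.5]
finger_gap: 0.0855
```

```bash
python3 st.py; python3 - <<'E'
from h import *
s=arm.observe(); M=R.from_quat(s["tool_rot"]).as_matrix(); print("yaw",np.degrees(np.arctan2(M[1,0],M[0,0])))
im,d,K,T,p=grab("wrist"); save("w4.png",im)
for nm,W in(("now",cloud(d,K,T)),("w2",(lambda z:cloud(z["d"],z["K"],z["T"]))(np.load("w2.npz")))):
    cx,cy,Z=chest(W); print(nm)
    for x in(-.18,-.175,-.165,-.155,-.145,-.1,-.08,-.05,-.04,0,.05):
        i=(abs(cx-x)<.003)&(abs(cy)<.04)&(Z>(.086 if x<-.07 else .07))&(Z<.13)
        if i.sum()>10: print(x,i.sum(),"z",np.median(Z[i]).round(4),"y",np.percentile(cy[i],[2,98]).round(4))
    i=(cx<-.14)&(abs(cy)<.04)&(Z>.09)&(Z<.13); print("tip x",np.percentile(cx[i],[1,3]))
E
```

```text
t 16.55 chest [-1.628e-01 -1.000e-04  2.301e-01] F [ 0.5  0.1 -0.5] q [-0.48  0.2   1.59  0.    1.35 -0.78]
yaw 106.80510120614149
now
-0.165 197 z 0.1291 y [-0.0209  0.0185]
-0.155 373 z 0.1252 y [-0.0207  0.0182]
-0.145 359 z 0.1207 y [-0.0195  0.0185]
-0.1 366 z 0.0999 y [-0.0206  0.0178]
-0.08 314 z 0.0905 y [-0.02    0.0179]
-0.05 686 z 0.0785 y [-0.0383  0.0385]
-0.04 721 z 0.0789 y [-0.038   0.0388]
tip x [-0.16632181 -0.16531394]
w2
-0.165 15 z 0.1288 y [0.0126 0.0187]
-0.155 630 z 0.1254 y [-0.0203  0.0181]
-0.145 621 z 0.1209 y [-0.0204  0.018 ]
-0.1 483 z 0.1001 y [-0.0205  0.0185]
-0.08 431 z 0.0907 y [-0.0205  0.0184]
tip x [-0.16166871 -0.16056407]
```

The hasp really stands at about 2.71 rad, with its slope at 24.7° and y centre -1 mm. I'll pinch it at r=95 mm, chest (-156,-1), z of leaf 123 mm.

Call:
jog_arm([
  [[-0.001,0.0065,-0.02],[0,0,0],0],
  [[0,0,-0.035],[0,0,0],0],
  [[0,0,-0.035],[0,0,0],0],
  [[0,0,-0.02],[0,0,0],0],
  [[0,0,-0.011],[0,0,0],0],
  [[0,0,0],[0,0,0],0],
  [[0,0,0],[0,0,0],60],
  [[0,0,0],[0,0,0],90],
  [[0,0,0],[0,0,0],120],
  [[0,0,0],[0,0,0],150],
  [[0,0,0],[0,0,0],170],
  [[0,0,0],[0,0,0],200],
])

```text
time: 17.8
tcp_pos: [0.5584, -0.1543, 0.1102]
tool_rot: [0.595, 0.804, -0.0, 0.001]
wrist_force: [-3.5, -4.1, 3.0]
finger_gap: 0.0382
```

```bash
python3 st.py; python3 - <<'E'
from h import *
s=arm.observe(); t=s["tcp_pos"]; cur=np.array([(t[:2]-O)@X,t[2]])
g=cur+[0,.0137]; v=g-[-.07,.083]; r=np.hypot(*v); a0=np.arctan2(v[1],v[0]); print(r,a0)
for a in np.r_[np.arange(2.6,0.2,-.12)]:
    p=np.array([-.07+r*np.cos(a),.083+r*np.sin(a)-.0137]); d=p-cur; print(round(a,2),p.round(4),"dw",(d[0]*X).round(4),d[1].round(4)); cur=p
E
```

```text
t 17.8 chest [-0.1574 -0.001   0.1102] F [-3.5 -4.1  3. ] q [-0.47  0.32  1.69 -0.    1.12 -0.77]
0.09648660900186246 2.7038020011471624
2.6 [-0.1527  0.119 ] dw [-0.0014  0.0045] 0.0088
2.48 [-0.1461  0.1286] dw [-0.0019  0.0063] 0.0095
2.36 [-0.1385  0.1373] dw [-0.0022  0.0073] 0.0087
2.24 [-0.1299  0.145 ] dw [-0.0025  0.0083] 0.0077
2.12 [-0.1204  0.1516] dw [-0.0028  0.0091] 0.0066
2.0 [-0.1102  0.157 ] dw [-0.003   0.0098] 0.0054
1.88 [-0.0994  0.1612] dw [-0.0031  0.0103] 0.0042
1.76 [-0.0881  0.1641] dw [-0.0033  0.0107] 0.0029
1.64 [-0.0767  0.1656] dw [-0.0033  0.011 ] 0.0015
1.52 [-0.0651  0.1657] dw [-0.0034  0.0111] 0.0001
1.4 [-0.0536  0.1644] dw [-0.0034  0.011 ] -0.0013
1.28 [-0.0423  0.1617] dw [-0.0033  0.0108] -0.0026
1.16 [-0.0315  0.1578] dw [-0.0032  0.0104] -0.004
1.04 [-0.0212  0.1525] dw [-0.003   0.0099] -0.0052
0.92 [-0.0115  0.1461] dw [-0.0028  0.0092] -0.0064
0.8 [-0.0028  0.1385] dw [-0.0026  0.0084] -0.0075
0.68 [0.005 0.13 ] dw [-0.0023  0.0075] -0.0085
0.56 [0.0117 0.1206] dw [-0.002   0.0064] -0.0094
0.44 [0.0173 0.1104] dw [-0.0016  0.0053] -0.0102
0.32 [0.0216 0.0997] dw [-0.0013  0.0041] -0.0107
```

Call:
jog_arm([
  [[-0.0014,0.0045,0.0088],[0,0,0],200],
  [[-0.0019,0.0063,0.0095],[0,0,0],200],
  [[-0.0022,0.0073,0.0087],[0,0,0],200],
  [[0,0,0],[0,0,0],200],
])

```text
time: 18.2
tcp_pos: [0.5516, -0.1327, 0.1363]
tool_rot: [0.594, 0.804, 0.0, -0.002]
wrist_force: [-1.5, 4.1, -7.3]
finger_gap: 0.0378
```

```bash
python3 st.py; cat > hp.py <<'E'
from h import *
im,d,K,T,p=grab("scene"); save("s_h.png",im[150:290,170:350].repeat(4,0).repeat(4,1))
for n in("scene","top"):
    if n=="top": im,d,K,T,p=grab("top")
    cx,cy,Z=chest(cloud(d,K,T)); hsv=cv2.cvtColor(im,cv2.COLOR_RGB2HSV)
    i=(abs(cy)<.03)&(cx>-.19)&(cx<.06)&(Z>.086)&(Z<.2)&(hsv[...,1]<70)&(hsv[...,2]>110)
    P=np.stack([cx[i],Z[i]],1); print(n,i.sum(),np.percentile(P,[2,50,98],axis=0).round(3).tolist() if i.sum() else '')
E
python3 hp.py
```

```text
t 18.2 chest [-0.1348 -0.0008  0.1363] F [-1.5  4.1 -7.3] q [-0.45  0.27  1.71  0.    1.17 -0.74]
scene 173 [[-0.126, 0.087], [-0.098, 0.109], [-0.004, 0.134]]
top 33 [[-0.107, 0.086], [-0.092, 0.109], [-0.015, 0.122]]
```

The leaf follows, at about 2.36 rad. Continuing.

Call:
jog_arm([
  [[-0.002,0.007,0.0077],[0,0,0],200],
  [[-0.0026,0.0085,0.0066],[0,0,0],200],
  [[-0.003,0.0098,0.0054],[0,0,0],200],
  [[-0.0031,0.0103,0.0042],[0,0,0],200],
  [[-0.0033,0.0107,0.0029],[0,0,0],200],
  [[-0.0033,0.011,0.0015],[0,0,0],200],
  [[-0.0034,0.0111,0.0001],[0,0,0],200],
  [[0,0,0],[0,0,0],200],
])

```text
time: 19.1
tcp_pos: [0.5332, -0.0659, 0.167]
tool_rot: [0.595, 0.804, 0.001, 0.002]
wrist_force: [-0.1, 2.1, -0.1]
finger_gap: 0.0191
```

```bash
python3 st.py; python3 hp.py
```

```text
t 19.1 chest [-0.0655 -0.0027  0.167 ] F [-0.1  2.1 -0.1] q [-0.34  0.16  1.77  0.    1.21 -0.64]
scene 8 [[-0.069, 0.086], [-0.024, 0.091], [-0.02, 0.098]]
top 4 [[-0.007, 0.087], [0.002, 0.088], [0.01, 0.104]]
```

View pics/s_h.png

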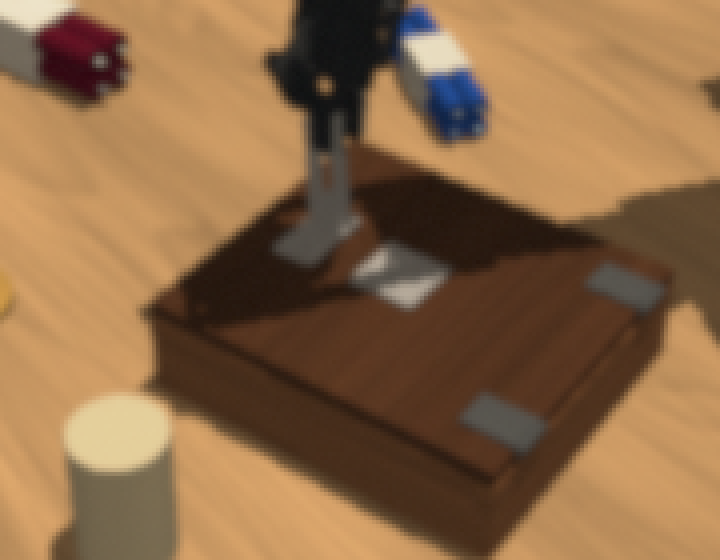

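The picture shows the lid flush and the leaf nearly upright at crop (328,180). The finger gap fell to 19 mm, so the leaf slipped out of the pads. I'll go up, locate the leaf and push it over instead.

Call:
jog_arm([
  [[0,0,0.01],[0,0,0],255],
  [[0,0,0.03],[0,0,0],255],
  [[0,0,0.04],[0,0,0],255],
  [[0,0,0.03],[0,0,0],255],
  [[0,0,0],[0,0,0],255],
  [[0,0,0],[0,0,0],255],
])

```text
time: 19.8
tcp_pos: [0.5328, -0.0675, 0.2767]
tool_rot: [0.595, 0.803, 0.0, 0.002]
wrist_force: [0.4, -0.1, -0.6]
finger_gap: -0.0
```

```bash
python3 st.py; python3 - <<'E'
from h import *
for n in("scene","top"):
    im,d,K,T,p=grab(n)
    cx,cy,Z=chest(cloud(d,K,T))
    for a in np.arange(.09,.22,.015):
        i=(abs(cy)<.028)&(cx>-.19)&(cx<.06)&(abs(Z-a)<.0075)
        if i.sum()>3: print(n,round(a,3),i.sum(),np.percentile(cx[i],[5,50,95]).round(3),np.percentile(cy[i],[5,95]).round(3))
E
```

```text
t 19.8 chest [-0.0669 -0.0019  0.2767] F [ 0.4 -0.1 -0.6] q [-0.35  0.06  1.65 -0.    1.43 -0.64]
scene 0.09 85 [-0.072 -0.069 -0.004] [-0.024  0.019]
scene 0.105 63 [-0.074 -0.071 -0.008] [-0.024  0.014]
scene 0.12 49 [-0.076 -0.073 -0.071] [-0.021  0.017]
scene 0.135 38 [-0.079 -0.074 -0.073] [-0.023  0.015]
scene 0.15 40 [-0.079 -0.076 -0.074] [-0.022  0.016]
scene 0.165 45 [-0.079 -0.077 -0.075] [-0.022  0.011]
scene 0.18 53 [-0.081 -0.078 -0.076] [-0.023  0.014]
scene 0.195 24 [-0.083 -0.08  -0.078] [-0.021  0.013]
top 0.09 86 [-0.034  0.005  0.056] [-0.019  0.026]
top 0.105 10 [-0.019 -0.012 -0.003] [-0.001  0.003]
```

The leaf is standing at about 1.66 rad. I'm going to its front side (-x) and pushing it over with the closed fingertip.

Call:
jog_arm([
  [[0.006,-0.02,0],[0,0,0],255],
  [[0.007,-0.022,0],[0,0,0],255],
  [[0,0,-0.02],[0,0,0],255],
  [[0,0,-0.03],[0,0,0],255],
  [[0,0,-0.03],[0,0,0],255],
  [[0,0,-0.018],[0,0,0],255],
  [[0,0,0],[0,0,0],255],
  [[0,0,0],[0,0,0],255],
])

```text
time: 20.7
tcp_pos: [0.5445, -0.1087, 0.1762]
tool_rot: [0.595, 0.804, -0.0, -0.001]
wrist_force: [-0.1, 0.5, 0.1]
finger_gap: -0.0005
```

```bash
python3 st.py; python3 - <<'E'
from h import *
s=arm.observe(); t=s["tcp_pos"]; cur=np.array([(t[:2]-O)@X,t[2]])
for a in np.r_[np.arange(1.7,0.1,-.12),.08]:
    h=.011*min(1,.4+a/1.2); p=np.array([-.07+.1*np.cos(a)-.002*np.sin(a)-h,.083+.1*np.sin(a)+.002*np.cos(a)]); d=p-cur; print(round(a,2),p.round(4),"dw",(d[0]*X).round(4),d[1].round(4)); cur=p
E
```

```text
t 20.7 chest [-0.1097 -0.0011  0.1762] F [-0.1  0.5  0.1] q [-0.41  0.19  1.71 -0.    1.24 -0.71]
1.7 [-0.0959  0.1819] dw [-0.004   0.0133] 0.0057
1.58 [-0.0839  0.183 ] dw [-0.0035  0.0114] 0.0011
1.46 [-0.0719  0.1826] dw [-0.0035  0.0115] -0.0004
1.34 [-0.0601  0.1808] dw [-0.0035  0.0113] -0.0018
1.22 [-0.0485  0.1776] dw [-0.0034  0.0111] -0.0032
1.1 [-0.0374  0.173 ] dw [-0.0032  0.0106] -0.0046
0.98 [-0.027   0.1672] dw [-0.0031  0.01  ] -0.0059
0.86 [-0.0173  0.1601] dw [-0.0028  0.0093] -0.0071
0.74 [-0.0085  0.1519] dw [-0.0026  0.0084] -0.0082
0.62 [1.000e-04 1.427e-01] dw [-0.0025  0.0083] -0.0092
0.5 [0.0078 0.1327] dw [-0.0022  0.0073] -0.01
0.38 [0.0142 0.1219] dw [-0.0019  0.0061] -0.0107
0.26 [0.0193 0.1106] dw [-0.0015  0.0049] -0.0113
0.14 [0.0231 0.0989] dw [-0.0011  0.0036] -0.0117
0.08 [0.0244 0.093 ] dw [-0.0004  0.0013] -0.0059
```

Call:
jog_arm([
  [[-0.004,0.0133,0.0057],[0,0,0],255],
  [[-0.0035,0.0114,0.0011],[0,0,0],255],
  [[-0.0035,0.0115,-0.0004],[0,0,0],255],
  [[-0.0035,0.0113,-0.0018],[0,0,0],255],
  [[-0.0034,0.0111,-0.0032],[0,0,0],255],
  [[-0.0032,0.0106,-0.0046],[0,0,0],255],
  [[-0.0031,0.01,-0.0059],[0,0,0],255],
  [[-0.0028,0.0093,-0.0071],[0,0,0],255],
  [[-0.0026,0.0084,-0.0082],[0,0,0],255],
])

```text
time: 21.6
tcp_pos: [0.515, -0.011, 0.1516]
tool_rot: [0.595, 0.804, -0.0, -0.0]
wrist_force: [-0.5, -0.7, 0.7]
finger_gap: -0.0001
```

```bash
python3 st.py; python3 - <<'E'
from h import *
im,d,K,T,p=grab("scene"); save("s_h2.png",im[140:280,170:350].repeat(4,0).repeat(4,1))
cx,cy,Z=chest(cloud(d,K,T))
for x in np.arange(-.065,.06,.015):
    i=(abs(cx-x)<.006)&(cy<-.005)&(cy>-.023)&(Z>.07)&(Z<.2)
    if i.sum()>3: print(round(x,3),i.sum(),np.percentile(Z[i],[5,50,95]).round(3))
E
```

```text
t 21.6 chest [-0.0077 -0.0013  0.1516] F [-0.5 -0.7  0.7] q [-0.25  0.14  1.83  0.    1.18 -0.55]
-0.065 28 [0.075 0.077 0.094]
-0.05 29 [0.075 0.077 0.106]
-0.035 28 [0.078 0.081 0.122]
-0.02 32 [0.078 0.081 0.134]
-0.005 81 [0.078 0.159 0.184]
0.01 47 [0.075 0.082 0.197]
0.025 21 [0.075 0.077 0.078]
0.04 21 [0.074 0.077 0.078]
0.055 22 [0.075 0.077 0.079]
```

The leaf is at about 0.75 rad, as planned. Continuing down.

Call:
jog_arm([
  [[-0.0025,0.0083,-0.0092],[0,0,0],255],
  [[-0.0022,0.0073,-0.01],[0,0,0],255],
  [[-0.0019,0.0061,-0.0107],[0,0,0],255],
  [[-0.0015,0.0049,-0.0113],[0,0,0],255],
  [[-0.0011,0.0036,-0.0117],[0,0,0],255],
  [[-0.0004,0.0013,-0.0055],[0,0,0],255],
  [[0,0,0],[0,0,0],255],
  [[0,0,0],[0,0,0],255],
])

```text
time: 22.45
tcp_pos: [0.5058, 0.0196, 0.0939]
tool_rot: [0.595, 0.804, -0.0, -0.0]
wrist_force: [-0.4, 0.4, -0.1]
finger_gap: 0.0001
```

Call:
jog_arm([
  [[0,0,-0.002],[0,0,0],255],
  [[0,0,-0.002],[0,0,0],255],
  [[0,0,-0.002],[0,0,0],255],
  [[0,0,-0.001],[0,0,0],255],
  [[0,0,0],[0,0,0],255],
  [[0,0,0],[0,0,0],255],
])

```text
time: 23.05
tcp_pos: [0.5057, 0.0197, 0.0869]
tool_rot: [0.595, 0.804, -0.0, -0.0]
wrist_force: [0.2, -0.3, 0.5]
finger_gap: 0.0002
```

Call:
jog_arm([
  [[0,0,-0.001],[0,0,0],255],
  [[0,0,-0.001],[0,0,0],255],
  [[0,0,0],[0,0,0],255],
  [[0,0,0],[0,0,0],255],
])

```text
time: 23.45
tcp_pos: [0.5058, 0.0197, 0.085]
tool_rot: [0.595, 0.804, 0.0, -0.0]
wrist_force: [0.5, -0.3, 0.8]
finger_gap: 0.0001
```

Call:
jog_arm([
  [[0,0,-0.0005],[0,0,0],255],
  [[0,0,-0.0005],[0,0,0],255],
  [[0,0,0],[0,0,0],255],
  [[0,0,0],[0,0,0],255],
])

```text
time: 23.85
tcp_pos: [0.5059, 0.0197, 0.0848]
tool_rot: [0.595, 0.804, -0.0, 0.0]
wrist_force: [-3.7, 1.4, 9.4]
finger_gap: 0.0001
```

Call:
jog_arm([
  [[0,0,-0.0005],[0,0,0],255],
  [[0,0,0],[0,0,0],255],
  [[0,0,0],[0,0,0],255],
  [[0,0,0.005],[0,0,0],255],
  [[0,0,0.02],[0,0,0],255],
  [[0,0,0.04],[0,0,0],255],
  [[0,0,0.045],[0,0,0],255],
  [[0,0,0.045],[0,0,0],255],
  [[-0.04,0,0.02],[0,0,0],255],
  [[-0.045,0,0.02],[0,0,0],255],
  [[-0.045,0,0],[0,0,0],255],
  [[0,0,0],[0,0,0],255],
])

```text
time: 25.05
tcp_pos: [0.372, 0.0203, 0.2787]
tool_rot: [0.595, 0.804, 0.0, 0.001]
wrist_force: [-0.3, -0.7, 0.7]
finger_gap: -0.0002
```

```bash
python3 st.py; python3 - <<'E'
from h import *
im,d,K,T,p=grab("scene"); save("s9.png",im[110:380,130:360].repeat(2,0).repeat(2,1))
for n in("scene","wrist","top"):
    if n!="scene": im,d,K,T,p=grab(n)
    cx,cy,Z=chest(cloud(d,K,T))
    for nm,y in(("hasp",(-.019,-.010)),("lid",(-.1,-.04))):
        out=[]
        for x in(-.1,-.05,-.03,0,.02,.035,.06,.1,.125):
            i=(abs(cx-x)<.006)&(cy>y[0])&(cy<y[1])&(Z>.03)&(Z<.2)
            out.append((x,int(i.sum()),round(float(np.median(Z[i])),4)) if i.sum()>3 else (x,))
        print(n,nm,out)
    W=cloud(d,K,T)
    if n=="top":
        for nm,c,z in(("pillar",(.7567,.0157),.09),("stick",(.7352,-.2602),.08),("carton",(.7407,.2856),.045)):
            i=(np.hypot(W[...,0]-c[0],W[...,1]-c[1])<.1)&(W[...,2]>z)&(W[...,2]<.13); print(nm,cv2.minAreaRect(W[i][:,:2].astype(np.float32))[0],c)
E
```

```text
t 25.05 chest [0.0639 0.1264 0.2787] F [-0.3 -0.7  0.7] q [-0.27 -0.36  2.01 -0.    1.49 -0.56]
scene hasp [(-0.1, 9, 0.0788), (-0.05, 9, 0.0841), (-0.03, 7, 0.0845), (0, 8, 0.0829), (0.02, 11, 0.0843), (0.035, 16, 0.0829), (0.06, 11, 0.0761), (0.1, 8, 0.0768), (0.125, 11, 0.0757)]
scene lid [(-0.1, 62, 0.0763), (-0.05, 64, 0.0762), (-0.03, 65, 0.0762), (0, 71, 0.0764), (0.02, 72, 0.0763), (0.035, 75, 0.0764), (0.06, 79, 0.0766), (0.1, 81, 0.0775), (0.125, 89, 0.0774)]
wrist hasp [(-0.1, 47, 0.0817), (-0.05, 61, 0.0872), (-0.03, 64, 0.0867), (0, 75, 0.0868), (0.02, 78, 0.0869), (0.035, 92, 0.0863), (0.06, 79, 0.0787), (0.1, 90, 0.0787), (0.125, 90, 0.0786)]
wrist lid [(-0.1, 348, 0.0789), (-0.05, 399, 0.0788), (-0.03, 425, 0.0788), (0, 457, 0.0788), (0.02, 470, 0.0788), (0.035, 492, 0.0788), (0.06, 520, 0.0788), (0.1, 594, 0.0798), (0.125, 605, 0.0797)]
top hasp [(-0.1, 10, 0.0809), (-0.05, 10, 0.0866), (-0.03, 11, 0.0865), (0, 11, 0.0864), (0.02, 9, 0.0865), (0.035, 10, 0.0856), (0.06, 10, 0.0757), (0.1, 11, 0.0782), (0.125, 12, 0.076)]
top lid [(-0.1, 67, 0.078), (-0.05, 69, 0.0776), (-0.03, 67, 0.0774), (0, 69, 0.0774), (0.02, 67, 0.0778), (0.035, 67, 0.0778), (0.06, 69, 0.077), (0.1, 71, 0.0787), (0.125, 69, 0.079)]
pillar (0.7566354870796204, 0.01552523672580719) (0.7567, 0.0157)
stick (0.7357757687568665, -0.2612001895904541) (0.7352, -0.2602)
carton (0.7406216859817505, 0.2850174307823181) (0.7407, 0.2856)
```

View pics/s9.png

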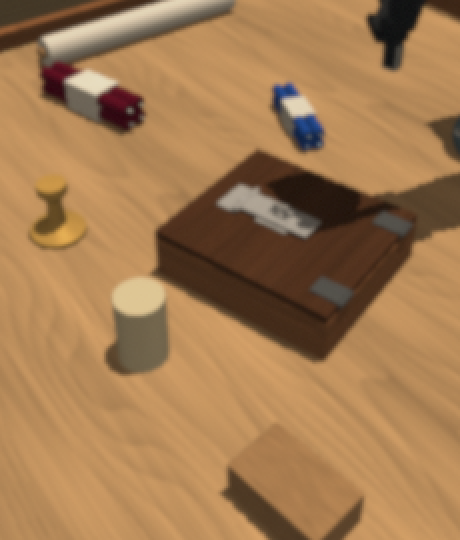

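The lid is shut level with the front board at (280,235), and the hasp lies flat over the staple at (270,210). The bystanders haven't moved and the arm is clear, so I'm handing in.

```bash
python3 -c "
from bench import arm
print(arm.close_job())"
```

```text
the job is handed in; nothing more can be done
None
```

The job is done and handed in at about 25 s of the 72 s allowed. The bundle is in the chest, the lid is shut, and the hasp lies flat over the staple.

- **Bundle:** I gripped the smaller burgundy bundle by its band and lowered it until the wrist force showed floor contact before releasing. The check before closing the lid put it at chest (15, 0) mm, parallel to the fixed bundle within 0.4°, with its top at about 53 mm.
- **Lid:** I pushed it shut with closed fingers and pressed it onto its stop with about 19 N on the wrist sensor. The last depth readings show it level with the front board within about 1 mm.
- **Hasp:** It stood at about 2.71 rad, not 2.95. My pinch on its edges slipped off near upright, so I pushed it the rest of the way with the closed fingertip and pressed it flat. The last readings show the leaf level along its length, 7 to 9 mm above the lid (8 mm is flat).
- **Bystanders:** The pillar, candlestick and carton are within about 1 mm of where they started, and the arm was clear of everything at hand-in.
- **Disagreement between cameras:** Absolute heights differ by about 2 mm from camera to camera, which is within the stated calibration. The relative heights agree.

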